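# Seal the specimen jar and hold the chest open for it

## Task

The squat, wide glass jar is about to be put away in the wooden chest: first press its bamboo lid, which is standing proud, straight down until it is fully home, leaving the jar standing in its place. Then raise the chest's hinged lid, which falls shut by itself, to 50 degrees open and keep holding it still there with the gripper, so that somebody can put the jar in: finish while holding it, do not let go. Leave the other jars, the green flask and the small brown bottle where they stand.

Things in the scene. Friction and masses are not known exactly. Their poses are not given: they have to be found in the camera images.
- jar: the squat glass jar with acorns seen dimly through the glass: round, 104 mm diameter, 70 mm tall without its lid, 0.6 kg, standing loose on the table, wider and lower than the two tall jars. Origin: centre of its underside, z up.
- jar_lid (a joint): how far the squat jar's bamboo lid has been pushed in, in m: starts between 0 and 0.003 (standing proud), 0.010 is fully home, the lid resting on the jar's rim. It slides straight down, stiffly (about 8 N by friction), and stays where it is left.
- jar_lid_top (a point): centre of the flat top face of the squat jar's lid (a bamboo disc 106 mm across, 14 mm thick); it lies 84 mm above the table when fully home and up to 94 mm above it at the start.
- chest_lid (a joint): opening angle of the chest's lid in rad: 0 closed, as at the start, positive as its robot-side edge rises, end stop at 1.3. 50 degrees is 0.873. The lid (0.4 kg, free hinge) falls shut from any angle when let go.
- chest_lid_handle (a point): middle of the round steel bar handle on the chest's lid. The bar is 10 mm thick, 90 mm long, parallel to the hinge, its centre 40 mm above the lid's top face (35 mm clear below it), on a post at each end. Axes as chest_lid_hinge. With the lid closed the point lies 185 mm from the hinge line towards the robot (along -x of the hinge's axes) and 50 mm above it. It turns with the lid.
- chest_lid_hinge (a point): middle of the hinge line of the chest's lid, at the chest's far upper edge, 100 mm above the table, at the underside of the lid. y runs along the hinge line (to the left seen from the robot), x of the closed lid points horizontally away from the robot, z up; the axes turn with the lid, about y. The lid is wood, 220 mm deep (from x = -220 mm to 0), 260 mm wide and 10 mm thick, and covers the whole chest. The chest is fixed, 220 x 260 x 100 mm.
- tall_jar1: tall glass jar with a seated bamboo lid, 82 mm diameter over the lid, 114 mm tall; a bystander. Origin: centre of its underside.
- tall_jar2: a second tall jar of the same shape and size; a bystander. Origin: centre of its underside.
- flask: conical green glass flask, 84 mm across the foot, 130 mm tall; a bystander. Origin: centre of its underside.
- brown_bottle: small brown glass bottle, 48 mm diameter, 100 mm tall; a bystander. Origin: centre of its underside.
Mind the look-alikes: they are no part of the job. What is shaped like the jar but turquoise or yellow is not meant.

How it is judged:
On the way:
1. the squat jar's lid is pressed fully home (value of joint jar_lid above 0.0085 m), for 0.2 s.
At the end, for the whole second after the job is handed in: The gripper is holding the chest's lid still (under 0.05 rad/s) at 50 degrees, give or take 6 degrees, the fingers carrying it with at least 0.5 N; the squat jar's lid is within 1.5 mm of fully home, and the jar stands upright at rest within 30 mm of its first place (value of joint chest_lid between 0.768 and 0.977 rad and velocity of joint chest_lid between -0.05 and 0.05 rad/s and contact force between the fingers and chest_lid above 0.5 N and value of joint jar_lid above 0.0085 m and distance of jar from where it was at the start of the episode below 0.03 m and angle between jar's own z axis and vertical below 0.1 rad and linear speed of jar below 0.02 m/s); the arm keeps its last pose, push and grip.
It fails at once if the chest is opened (past 9 degrees) before the jar's lid is home (value of joint chest_lid above 0.15 rad and value of joint jar_lid below 0.0085 m).
It fails at once if the squat jar is pushed more than 40 mm away or tipped over (distance of jar from where it was at the start of the episode above 0.04 m or angle between jar's own z axis and vertical above 0.35 rad).
It fails at once if a tall jar, the flask or the small brown bottle is pushed more than 30 mm away or knocked over (distance of any of tall_jar1, tall_jar2, flask, brown_bottle from where it was at the start of the episode above 0.03 m or angle between any of tall_jar1, tall_jar2, flask, brown_bottle's own z axis and vertical above 0.35 rad).
It also fails if it takes over 54 s, if anything falls off the work surface, if the arm or the gripper's body presses on something with over 40 N, if the wrist force passes 120 N, or if a joint passes its speed limit or range.

## Robot

A 6-joint arm with a two-finger parallel gripper is mounted at the origin on the work surface. World frame = base frame: x ahead of the robot, y to its left, z up, the work surface at z = 0. Lengths are in m, angles in rad, forces in N, time in s.
With the tool pointing down it reaches from about 0.25 to 0.775 m from the base axis. Payload 4 kg.
Tool frame: the origin (TCP) lies midway between the tips of the shut fingers; the grasp point (between the pads) lies 19 mm behind it; z points along the fingers, y is the direction in which the jaws open and shut (so a half turn about z gives the same grasp; the last joint's range is limited). The gripper opens to 94 mm and grips with 3 to 60 N. Pads are 16 mm wide; open, the fingers measure 119 mm over their backs; the gripper's body (75 mm by 177 mm) begins 78 mm behind the grasp point.
Start: joints at [-1.448, 0.087, 1.371, -0, 1.684, -0.103], TCP at [0.123, -0.536, 0.206] pointing down, gripper open.
Joint ranges: [-3.1, 3.1], [-0.76, 2.03], [0.27, 2.55], [-1.08, 4.22], [0.17, 2.65], [-2.57, 2.57]. Speed limits (rad/s): [2.79, 2.79, 3.14, 3.14, 3.14, 3.14].

## Interface

Orientations are given as [roll, pitch, yaw] about the fixed x, y, z axes, in that order (R = Rz(yaw) Ry(pitch) Rx(roll)).
In Python, from bench import get_obs, snapshot, ticket gives the robot as it stands.
- The arm moves only by the shell command python3 -m creep 'ROWS' [OPENING]. ROWS is JSON, a list that holds one entry, the list of rows, each a list of 4 numbers: the shift along the tool's x, y, z in mm, then the turn about the tool's z in degrees. A call has 1 to 8 rows; each row shifts and turns the commanded pose from where the row before left it, along the tool's axes as they then stand; what a row does not reach is not made up. A row lasts 1/8 s, in which the tool goes at most 62.5 mm and 10.7 degrees, less where a joint would pass 70% of its speed; a pose out of reach is approached as far as the arm can. A call with a gripper value outside its range is refused whole. OPENING is the opening, from 0 (shut) to 1 (fully open), set as the call begins (- or left out, the last holds). The fingers move at their own pace and stop on an object; the grip force is fixed at half the most. Time passes only in rows, so rows that do not move let the fingers close. It gives the time, the measured TCP pose, the force and the opening at its end, in the units of the state.
- get_obs(): the state, without advancing time (a new reading comes with each control period).
- snapshot(name): name is "scene" or "top"; returns a dict with "color" (420x560x3 uint8, red, green, blue), "depth" (420x560 float32, m along the optical axis (not along the pixel's ray), 0 where there is no reading), "fx", "fy", "cx", "cy" (pixels), "extrinsics" (4x4, takes a point from world to camera coordinates). Camera axes: x right, y down, z forward; pixel columns grow to the right and rows downward; lengths in m; the calibration is good to about 2 mm. A picture is of the moment at which its call begins.
- ticket.close_job(): hands the job in, once; it reports no verdict.
The state is a dict: "time": time; "joint_positions": joint angles; "qvel": joint speeds; "joint_torque": joint torques, N m; "tool_pos": TCP position; "ee_rot": TCP orientation; "wrist_force": force on the tool from outside, world axes, zero at the start; "wrist_torque": the same for the moment, N m; "width": finger opening in m.
Only numpy, scipy, OpenCV 4.12 (cv2) and the standard library are available. Lean on these libraries where they do the work, as an engineer would, in place of code of your own. Each camera call takes 0.05 s, during which the arm holds its last target. There are 200 camera calls.

## Working session

There is one attempt and no reset: what is moved stays moved. The work goes in short steps, Python scripts to look and compute and a shell command to move; the robot and the scene stay as the last step left them, time stands still between calls to the robot, and variables do not carry over. Pictures are saved under pics/ and viewed, on a budget of 10 in all, crops included, one or two more only if the job needs it, and the job is handed in when it is done.

```bash
mkdir -p pics; ls
python3 - <<'E'
from bench import get_obs,snapshot
import cv2,numpy as np,pickle
d={n:snapshot(n) for n in("scene","top")}
pickle.dump(d,open("s0.pkl","wb"))
for n in d: cv2.imwrite(f"pics/{n}0.png",cv2.resize(d[n]["color"][:,:,::-1],(800,600)))
print(get_obs())
E
```

```text
pics
{'time': 0.1, 'joint_positions': array([-1.44809091e+00,  8.79016539e-02,  1.37208270e+00,  3.32631010e-07,
        1.68363440e+00, -1.03095078e-01]), 'qvel': array([ 0.00041847, -0.0017501 , -0.00381576, -0.00055507, -0.00089479,
       -0.00048663]), 'joint_torque': array([ 1.16166684e-03, -3.41250193e+01, -3.03302300e+01,  7.19684246e-02,
        3.04535881e-02, -9.41901158e-05]), 'tool_pos': array([ 0.12307434, -0.53553974,  0.20442037]), 'ee_rot': array([-3.13957735e+00, -2.08839500e-04,  2.25800324e-01]), 'wrist_force': array([1.28993531, 0.78880419, 0.43910912]), 'wrist_torque': array([ 0.01804977,  0.02919633, -0.02479725]), 'width': 0.09382743570485652}
```

View pics/scene0.png

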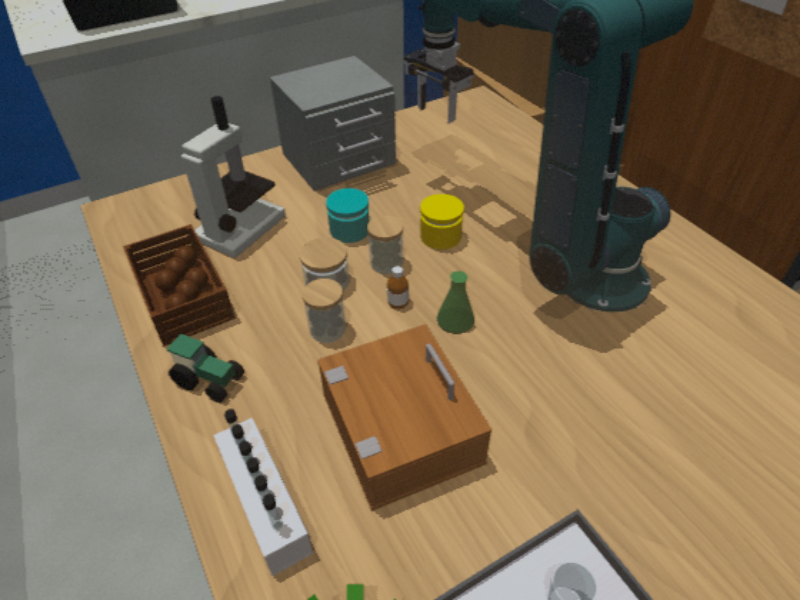

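View pics/top0.png

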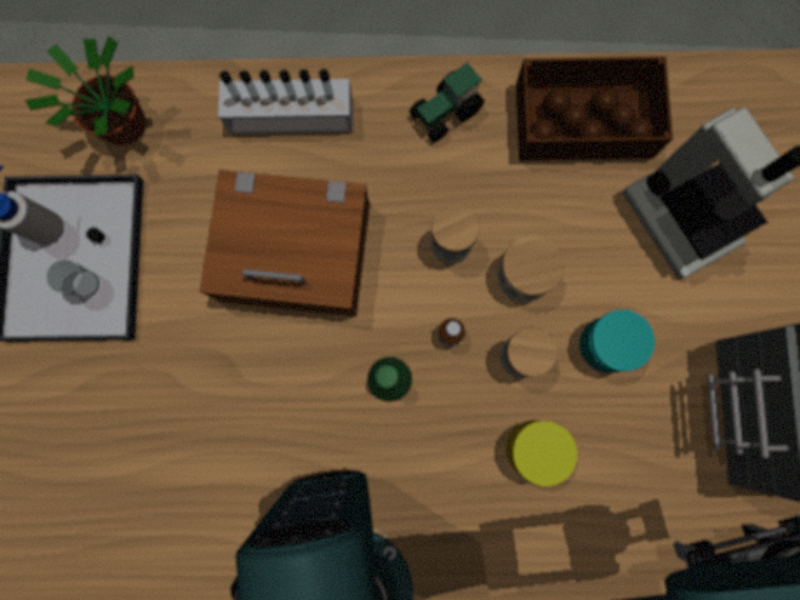

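Candidates with bamboo lids in the top view are (455,232), (530,268) and (530,353). The turquoise (618,340) and yellow (544,453) jars are look-alikes. (530,268) is the widest, and in the scene view (325,265) it looks squat between the two tall jars. I'll confirm that in a crop and measure.

```bash
cat > h.py <<'E'
import numpy as np,cv2
def cloud(s):
    v,u=np.mgrid[0:420,0:560]; z=s["depth"].astype(float)
    P=np.stack([(u-s["cx"])/s["fx"]*z,(v-s["cy"])/s["fy"]*z,z],-1)
    E=np.array(s["extrinsics"]); P=(P-E[:3,3])@E[:3,:3]; P[z<=0]=np.nan
    return P
E
python3 - <<'E'
import pickle,cv2,numpy as np
from h import cloud
d=pickle.load(open("s0.pkl","rb"))
a=d["scene"]["color"][150:250,195:345,::-1]; b=d["top"]["color"][140:280,250:470,::-1]
a=cv2.resize(a,(600,400),interpolation=3)
b=cv2.resize(b,(600,382),interpolation=3)
cv2.imwrite("pics/crop.png",cv2.resize(a,(800,533)))
P=cloud(d["top"]); k=.7
for n,(u,v) in dict(t1=(455,232),jar=(530,268),t2=(530,353),fl=(390,377),bb=(453,328),tq=(618,340),ye=(544,453)).items():
    u=int(u*k);v=int(v*k); W=P[v-28:v+29,u-28:u+29].reshape(-1,3)
    z=np.nanmedian(P[v-2:v+3,u-2:u+3,2]); W=W[(abs(W[:,2]-z)<.006)]
    W=W[np.hypot(*(W[:,:2]-P[v,u,:2]).T)<.065]
    c,r=cv2.minEnclosingCircle(W[:,:2].astype(np.float32)); print(n,np.round(c,4),round(r,4),"z",round(z,4), W.mean(0).round(4))
# chest
C=P[105:225,135:265].reshape(-1,3); 
L=C[abs(C[:,2]-.11)<.007]; print("lid",cv2.minAreaRect(L[:,:2].astype(np.float32)),np.median(L[:,2]))
H=C[(C[:,2]>.142)&(C[:,2]<.17)]; print("handle",cv2.minAreaRect(H[:,:2].astype(np.float32)),H.mean(0),H[:,2].max(),len(H))
E
```

```text
t1 [ 0.6186 -0.186 ] 0.0414 z 0.1142 [ 0.618  -0.1858  0.1146]
jar [ 0.5566 -0.3204] 0.0535 z 0.0931 [ 0.5553 -0.3202  0.0938]
t2 [ 0.4044 -0.3082] 0.041 z 0.1142 [ 0.4038 -0.3077  0.1143]
fl [ 0.3662 -0.0672] 0.0182 z 0.1308 [ 0.366  -0.0673  0.1307]
bb [ 0.4463 -0.1791] 0.0112 z 0.0998 [ 0.4466 -0.1792  0.1003]
tq [ 0.4226 -0.4669] 0.0534 z 0.0934 [ 0.4227 -0.4659  0.0941]
ye [ 0.238  -0.3258] 0.053 z 0.0942 [ 0.238  -0.3254  0.0942]
lid ((0.6070383787155151, 0.10883153229951859), (0.2606586813926697, 0.22129493951797485), 83.0732192993164) 0.1114375028643915
handle ((0.5322139263153076, 0.11712782829999924), (0.09894104301929474, 0.010439742356538773), 83.08154296875) [0.53144556 0.11627029 0.15523572] 0.1603669172890616 185
```

View pics/crop.png

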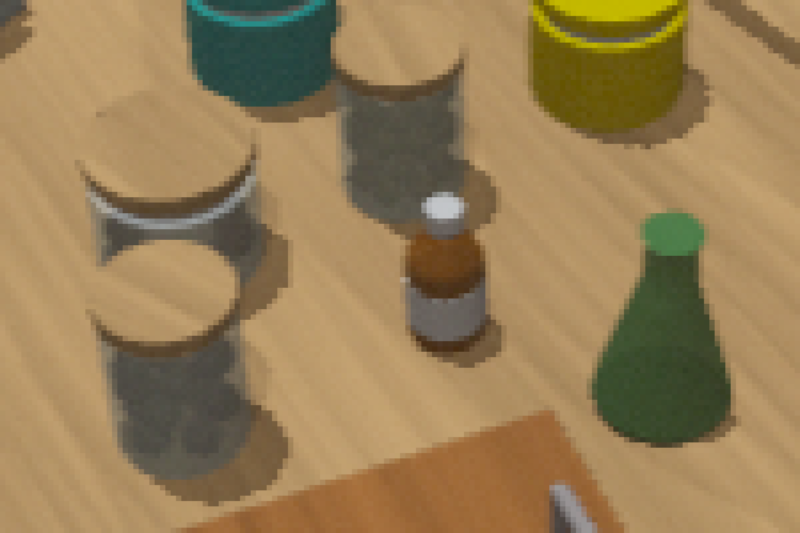

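The crop confirms it: the jar at left, with a wide lid, a pale rim gap and a squat body, is the one to press. It sits at (0.556, -0.320) with its lid top at about 0.093. The hinge is at about (0.716, 0.095) with its x axis at -6.9°, and the handle is at (0.532, 0.117, 0.15). I'll move over the jar with the fingers shut.

```bash
python3 -m creep '[[[0,-56,0,0],[0,-57,0,0],[50,0,0,0],[50,0,0,0],[50,0,0,0],[50,0,0,0],[50,0,0,0],[50,0,0,0]]]' 0
python3 -m creep '[[[50,0,0,0],[50,0,0,0],[50,0,0,0],[20,0,0,0],[0,0,0,0],[0,0,0,0],[0,0,0,0]]]'
```

```text
time: 1.1
tool_pos: [0.3916, -0.358, 0.205]
ee_rot: [-3.141, 0.001, 0.226]
wrist_force: [-0.5, -1.3, -0.4]
width: 0.0172
time: 1.98
tool_pos: [0.5549, -0.3213, 0.2058]
ee_rot: [3.141, 0.0, 0.224]
wrist_force: [-0.3, -1.2, -0.1]
width: 0.0006
```

```bash
python3 -m creep '[[[0,0,40,0],[0,0,40,0],[0,0,20,0],[0,0,6,0],[0,0,3,0],[0,0,3,0],[0,0,2,0],[0,0,0,0]]]'
```

```text
time: 2.98
tool_pos: [0.5566, -0.3212, 0.0934]
ee_rot: [3.139, -0.002, 0.226]
wrist_force: [0.0, 0.7, 5.1]
width: 0.0004
```

Contact at 0.093. I'll keep pressing in small steps.

```bash
python3 -m creep '[[[0,0,2,0],[0,0,2,0],[0,0,2,0],[0,0,1,0],[0,0,1,0],[0,0,1,0],[0,0,0,0],[0,0,0,0]]]'
```

```text
time: 3.98
tool_pos: [0.5566, -0.3212, 0.0849]
ee_rot: [3.139, -0.002, 0.226]
wrist_force: [-1.7, 0.8, 6.8]
width: 0.0003
```

```bash
python3 -m creep '[[[0,0,1,0],[0,0,1,0],[0,0,0,0],[0,0,0,0]]]'; python3 -m creep '[[[0,0,1,0],[0,0,0,0],[0,0,0,0]]]'
```

```text
time: 4.47
tool_pos: [0.5567, -0.3212, 0.0842]
ee_rot: [3.139, -0.002, 0.226]
wrist_force: [-3.0, 1.4, 11.1]
width: 0.0003
time: 4.85
tool_pos: [0.5567, -0.3213, 0.0842]
ee_rot: [3.138, -0.003, 0.226]
wrist_force: [-4.8, 2.7, 13.9]
width: 0.0003
```

The force is rising and the tool no longer moves at z = 0.084, so the lid is home. I'll push slightly more, then retreat and look.

```bash
python3 -m creep '[[[0,0,1,0],[0,0,1,0],[0,0,0,0],[0,0,0,0]]]'; python3 -m creep '[[[0,0,-5,0],[0,0,-20,0],[0,0,-50,0],[0,0,-50,0],[0,0,-50,0],[0,0,0,0]]]'
python3 -m creep '[[[0,-50,0,-10],[0,-50,0,-10],[0,0,0,-10],[0,0,0,-10],[0,0,0,-10],[0,0,0,-10],[0,0,0,-10],[0,0,0,0]]]' 0.6
```

```text
time: 5.35
tool_pos: [0.5568, -0.3213, 0.0841]
ee_rot: [3.137, -0.003, 0.226]
wrist_force: [-6.6, 3.4, 19.7]
width: 0.0004
time: 6.1
tool_pos: [0.5578, -0.3219, 0.2597]
ee_rot: [3.133, -0.008, 0.226]
wrist_force: [-0.2, -0.3, -0.1]
width: 0.0009
time: 7.1
tool_pos: [0.5248, -0.2257, 0.2512]
ee_rot: [-3.139, -0.001, 1.445]
wrist_force: [0.5, 0.5, 0.3]
width: 0.057
```

```bash
python3 -m creep '[[[50,-6,0,0],[50,-6,0,0],[50,-6,0,0],[50,-6,0,0],[50,-6,0,0],[50,-6,0,0],[41,0,0,0],[0,0,0,0]]]'
python3 - <<'E'
from bench import snapshot,get_obs
import cv2,numpy as np
from h import cloud
print(get_obs()["tool_pos"],get_obs()["ee_rot"])
s={n:snapshot(n) for n in("top","scene")}
for n in s:
  W=cloud(s[n]).reshape(-1,3)
  for nm,c in dict(jar=(.556,-.320),t1=(.618,-.186),t2=(.404,-.308)).items():
    Q=W[(np.hypot(*(W[:,:2]-c).T)<.07)&(W[:,2]>.075)&(W[:,2]<.12)]
    m=np.median(Q[:,2]); Q=Q[abs(Q[:,2]-m)<.006]
    print(n,nm,len(Q),cv2.minEnclosingCircle(Q[:,:2].astype(np.float32)),m)
  H=W[(W[:,2]>.142)&(W[:,2]<.165)&(np.hypot(*(W[:,:2]-(.532,.117)).T)<.07)]
  if len(H)>5: print(n,"handle",cv2.minAreaRect(H[:,:2].astype(np.float32)),len(H))
cv2.imwrite("pics/scene1.png",cv2.resize(s["scene"]["color"][:,:,::-1],(800,600)))
E
```

```text
time: 8.1
tool_pos: [0.531, 0.1194, 0.2515]
ee_rot: [-3.14, 0.0, 1.449]
wrist_force: [-0.3, -0.4, 0.2]
width: 0.0565
[0.5309931  0.11937799 0.25152761] [-3.13998102e+00  9.58668009e-06  1.44923510e+00]
top jar 1391 ((0.5561976432800293, -0.3202592134475708), 0.05358390137553215) 0.08451081822468573
top t1 851 ((0.6186299324035645, -0.18650205433368683), 0.041158244013786316) 0.11431244542084813
top t2 932 ((0.4040220379829407, -0.3082224130630493), 0.04090816527605057) 0.11412624333711283
top handle ((0.5306136608123779, 0.10456089675426483), (0.07369983941316605, 0.01043670903891325), 83.1778564453125) 141
scene jar 597 ((0.5576333999633789, -0.31974464654922485), 0.05615987256169319) 0.08520045026171974
scene t1 470 ((0.6211934089660645, -0.1873837113380432), 0.04317861422896385) 0.11413567683873743
scene t2 339 ((0.40737926959991455, -0.30819037556648254), 0.04328016936779022) 0.1135307106527343
scene handle ((0.5338174700737, 0.11803272366523743), (0.10058353841304779, 0.010994918644428253), 82.58628845214844) 151
```

View pics/scene1.png

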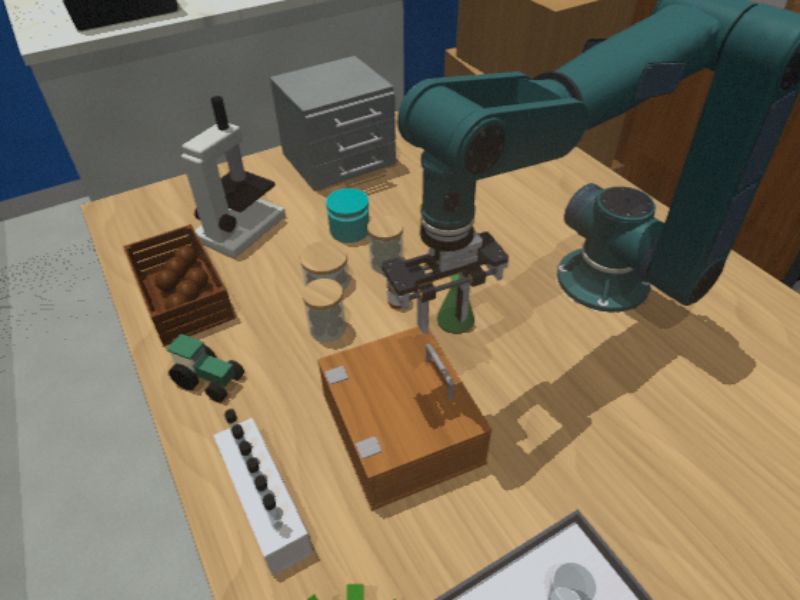

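The jar lid now measures 84.5 mm (home), and the jar hasn't moved. The open jaws straddle the handle bar at (440,370), with the TCP within 2 mm of the handle centre. I'll descend and grip.

```bash
python3 -m creep '[[[0,1,30,0],[0,0,30,0],[0,0,30,0],[0,0,20,0],[0,0,10,0],[0,0,0,0],[0,0,0,0]]]' && python3 -m creep '[[[0,0,0,0],[0,0,0,0],[0,0,0,0],[0,0,0,0],[0,0,0,0],[0,0,0,0]]]' 0
```

```text
time: 9.07
tool_pos: [0.5332, 0.1165, 0.1337]
ee_rot: [3.14, -0.0, 1.447]
wrist_force: [0.2, -0.3, 1.1]
width: 0.0567
time: 9.82
tool_pos: [0.5312, 0.117, 0.1324]
ee_rot: [-3.139, 0.0, 1.448]
wrist_force: [-4.4, 0.7, 1.6]
width: 0.0091
```

Run:
```python
import numpy as np
# lift rows: 7 per call, y = toward hinge, z up negative
a=np.radians(np.linspace(0,50,17)); p=np.arctan2(50,185)+a; r=np.hypot(50,185)
y=-r*np.cos(p); z=r*np.sin(p)
print(np.c_[np.diff(y),-np.diff(z)].round(1).tolist())
```

```text
[[3.0, -10.0], [3.5, -9.8], [4.1, -9.6], [4.6, -9.4], [5.1, -9.1], [5.6, -8.8], [6.1, -8.5], [6.5, -8.2], [7.0, -7.8], [7.4, -7.4], [7.8, -7.0], [8.1, -6.6], [8.5, -6.1], [8.8, -5.6], [9.1, -5.2], [9.4, -4.7]]
```

The bar is gripped (opening 9.1 mm). I'll lift along the arc, about 3° per row, and check partway.

```bash
python3 -m creep '[[[0,3,-10,0],[0,3.5,-9.8,0],[0,4.1,-9.6,0],[0,4.6,-9.4,0],[0,0,0,0],[0,0,0,0]]]'
```

```text
time: 10.58
tool_pos: [0.5463, 0.1151, 0.1719]
ee_rot: [-3.138, 0.0, 1.448]
wrist_force: [-7.0, 0.8, 1.6]
width: 0.0093
```

```bash
python3 -m creep '[[[0,5.1,-9.1,0],[0,5.6,-8.8,0],[0,6.1,-8.5,0],[0,6.5,-8.2,0],[0,7,-7.8,0],[0,7.4,-7.4,0],[0,0,0,0],[0,0,0,0]]]'
```

```text
time: 11.58
tool_pos: [0.584, 0.1106, 0.2238]
ee_rot: [-3.141, -0.0, 1.448]
wrist_force: [-9.3, 1.1, 5.2]
width: 0.0093
```

```bash
python3 -m creep '[[[0,7.3,-7.5,0],[0,7.6,-7.1,0],[0,8.5,-6.1,0],[0,8.8,-5.6,0],[0,9.1,-5.2,0],[0,9.4,-4.7,0],[0,0,0,0],[0,0,0,0]]]'
python3 - <<'E'
from bench import snapshot,get_obs
import cv2,numpy as np
from h import cloud
o=get_obs();p=o["tool_pos"]; print(p,o["wrist_force"],o["qvel"].round(4))
h=np.array([.716,.095,.1]);ex=np.array([np.cos(-.121),np.sin(-.121)])
g=np.array([(p[:2]-h[:2])@ex,p[2]+.019-h[2]])
print("angle from tool",np.degrees(np.arctan2(g[1],-g[0])-np.arctan2(50,185)),np.hypot(*g))
s={n:snapshot(n) for n in("scene","top")}
for n in s:
  W=cloud(s[n]).reshape(-1,3); W=W[~np.isnan(W[:,0])]; X=(W[:,:2]-h[:2])@ex; Y=(W[:,:2]-h[:2])@np.array([-ex[1],ex[0]]); Z=W[:,2]-.1
  m=(X>-.16)&(X<0.03)&(abs(Y)<.125)&(abs(Y)>.06)&(Z>.015)&(Z<.2); Q=np.c_[X,Z][m]
  if len(Q)>50:
    v=cv2.fitLine(Q.astype(np.float32),cv2.DIST_HUBER,0,.01,.01).ravel(); print(n,len(Q),"lid angle",np.degrees(np.arctan2(abs(v[1]),abs(v[0]))),v)
  Q=W[(np.hypot(*(W[:,:2]-(.556,-.32)).T)<.07)&(W[:,2]>.075)&(W[:,2]<.1)]
  print(n,"jar",cv2.minEnclosingCircle(Q[:,:2].astype(np.float32)),np.median(Q[:,2]))
cv2.imwrite("pics/scene2.png",cv2.resize(s["scene"]["color"][:,:,::-1],(800,600)))
E
```

```text
time: 12.58
tool_pos: [0.636, 0.104, 0.2603]
ee_rot: [3.137, -0.001, 1.448]
wrist_force: [-3.5, 0.3, 5.3]
width: 0.0089
[0.63604498 0.10400742 0.26032074] [-3.50904606  0.27747873  5.29372803] [ 0.0014 -0.001   0.0039 -0.0014 -0.0011 -0.0006]
angle from tool 50.71116434044875 0.19654354413756314
scene 2986 lid angle 50.170414 [ 0.6405063  -0.76795286 -0.05689613  0.08745092]
scene jar ((0.5604981184005737, -0.32168906927108765), 0.05652593821287155) 0.08525589603999252
top 1609 lid angle 49.934433 [ 0.64366376 -0.7653084  -0.0929934   0.12877809]
top jar ((0.5563804507255554, -0.32052695751190186), 0.05332144722342491) 0.08442559691894452
```

View pics/scene2.png

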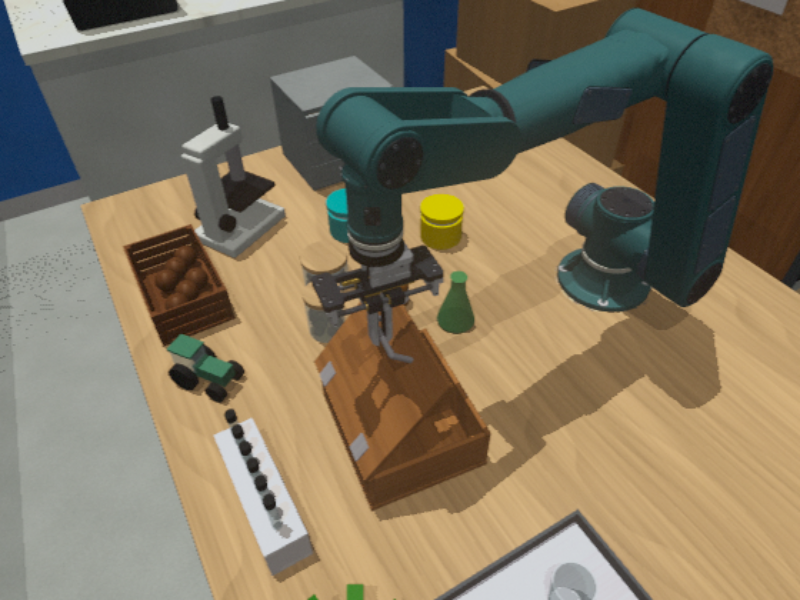

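The lid stands at about 50°, with the gripper (390,330) holding the bar, and nothing else has been disturbed. I'll let it settle briefly, check, and hand in if it's still.

```bash
python3 -m creep '[[[0,0,0,0],[0,0,0,0],[0,0,0,0],[0,0,0,0],[0,0,0,0],[0,0,0,0],[0,0,0,0],[0,0,0,0]]]' && python3 -c "
from bench import get_obs,ticket
import numpy as np
o=get_obs();p=o['tool_pos'];print(p,abs(o['qvel']).max(),o['width'])
if np.linalg.norm(p-[.636,.104,.2603])<.003 and o['width']>.007: print('closing',ticket.close_job())"
```

```text
time: 13.68
tool_pos: [0.6359, 0.104, 0.2603]
ee_rot: [3.138, -0.001, 1.448]
wrist_force: [-3.9, 1.2, 4.4]
width: 0.0088
[0.63585469 0.10403065 0.26025182] 0.0025663898838474614 0.008830877103358899
the job is handed in; nothing more can be done
closing None
```

I pressed the squat jar's lid home, then raised the chest lid to about 50° and handed the job in at about 13.7 s with the gripper still holding it.

- **Jar lid:** I pressed with shut fingers until the tool stopped at z = 0.084 m while the force rose to about 20 N. Afterwards the top camera put the lid top at 84.4 mm, against 84 mm for fully home. The jar stood within about 1 mm of its first place. The scene camera read about 1 mm higher and a few mm off in position, but that camera measures the round lids less exactly.
- **Chest lid:** the two cameras gave 50.2° and 49.9°, and the tool position gave 50.7°. That last figure puts the grip about 5 mm further from the hinge than the handle should be, so the bar probably sits slightly nearer the fingertips.
- **Hold:** the fingers were closed on the bar at 8.8 mm. Over the last second the pose drifted by about 0.15 mm, and the wrist force was about 6 N. I had no direct reading of the finger contact force.
- **Bystanders:** the tall jars had not moved when I measured them after the pressing. In the last picture the flask looked undisturbed, but the arm largely hid the tall jars and the brown bottle, and I did not measure the flask or the bottle again.

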